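# Sweep chopped panela into the board's tray

## Robot

A 6-joint arm with a two-finger parallel gripper is mounted at the origin on the work surface. World frame = base frame: x ahead of the robot, y to its left, z up, the work surface at z = 0. Lengths are in m, angles in rad, forces in N, time in s.
With the tool pointing down it reaches from about 0.275 to 0.85 m from the base axis. Payload 5.2 kg.
Tool frame: the origin (TCP) lies midway between the tips of the shut fingers; the grasp point (between the pads) lies 19 mm behind it (robot.grip_depth is the distance from the TCP to the grasp point, in m); z points along the fingers, x is the direction in which the jaws open and shut, and the axes are right-handed (so a half turn about z gives the same grasp; the last joint's range is limited). The gripper opens to 85 mm and grips with 20 to 120 N. Pads are 22 mm wide; open, the fingers measure 114 mm over their backs; the gripper's body (76 mm by 85 mm) begins 54 mm behind the grasp point. The pads swing forward as they close: fully open they stand 13 mm farther back than shut.
Start: joints at [-1.522, 0.259, 1.535, -0, 1.348, -0.203], TCP at [0.137, -0.533, 0.231] pointing down, gripper open.
Joint ranges: [-3.14, 3.14], [-0.91, 2.08], [0.19, 2.58], [-1.22, 4.36], [0.22, 2.71], [-3.12, 3.12]. Speed limits (rad/s): [2.57, 2.57, 3.14, 3.14, 3.14, 3.14].

## Interface

Orientations are given as [roll, pitch, yaw] about the fixed x, y, z axes, in that order (R = Rz(yaw) Ry(pitch) Rx(roll)).
In Python, from station import robot gives the robot as it stands.
- The arm moves only by the tool arm_command, never from a script. Its argument "plan" is a list of rows, each an object with "grip": the closure, from -1 (fully open) to 1 (shut); "linear": the shift along the tool's x, y, z in m, a list of three; "turn": the turn about the tool's z in rad. In form: [{"grip": grip, "linear": [x, y, z], "turn": turn}, ...]. A call has 1 to 10 rows; each row shifts and turns the commanded pose from where the row before left it, along the tool's axes as they then stand; what a row does not reach is not made up. A row lasts 1/8 s, in which the tool goes at most 62.5 mm and 10.7 degrees, less where a joint would pass 70% of its speed; a pose out of reach is approached as far as the arm can. A call is refused whole if a number of a shift passes 0.0625 or a number of a turn 0.188, either way. A call with a gripper value outside its range is refused whole. The fingers move at their own pace and stop on an object; "grip_force" is the grip in N (left out, the last holds). Time passes only in rows, so rows that do not move let the fingers close. It gives the time, the measured TCP pose, the force and the opening at its end, in the units of the state.
- robot.observe(): the state, without advancing time (a new reading comes with each control period).
- robot.grab_frame(name): name is "scene" or "top" or "wrist"; returns a dict with "img" (384x512x3 uint8, red, green, blue), "vertical_fov" (degrees; the focal length in pixels is half the picture's height over the tangent of half this angle, whatever the lens; pixels are square), "cx", "cy" (the principal point, pixels), "R" (3x3) and "t" (3): a world point X has camera coordinates R X + t. Camera axes: x right, y down, z forward; pixel columns grow to the right and rows downward; lengths in m; the calibration is good to about 2 mm. A picture is of the moment at which its call begins. There is no depth.
- robot.job_done(): hands the job in, once; it reports no verdict.
Trained networks look in a picture, given as the dict that the camera call returned (one of the last four; its "shot" number tells which), for a name from the list of things; names that differ only in an ending like _2 or _b are one class to them, and where a whole thing is asked for, a point or a joint stands for the part that bears it (a point fixed in the world has none). Each returns a list of dicts, best first, with "conf" (0 to 1); they miss things now and then, are a little off and sometimes report something else, mostly with a low value. They report only what shows in the picture. A call takes as long as a camera call. They do not tell look-alikes from the thing itself.
- robot.regions_of(picture, query): "region" (384x512 bool, what is visible of it) and "xy" ([column, row] in pixels, amid what is visible of it).
- robot.pinpoint(picture, query): "xy" ([column, row] in pixels: a listed point, or the origin of a listed thing).
The state is a dict: "clock": time; "joint_positions": joint angles; "qd": joint speeds; "effort": joint torques, N m; "eef_pos": TCP position; "eef_rot": TCP orientation; "contact_force": force on the tool from outside, world axes, zero at the start; "ft_torque": the same for the moment, N m; "width": finger opening in m.
Only numpy, scipy, OpenCV 4.12 (cv2) and the standard library are available. Lean on these libraries where they do the work, as an engineer would, in place of code of your own. Each camera call takes 0.05 s, during which the arm holds its last target. There are 200 camera calls.

## Task

Using the fingers like a little broom, sweep the three small chunks of panela across the chopping board and over the edge of its cut-out, so that all three drop into the steel tray underneath. Only push them along the board: do not pinch them or pick them up, and do not press hard on them. Leave the big block of panela on the board, and the jar, cap and gasket on the counter, where they are.

Things in the scene. Friction and masses are not known exactly. Their poses are not given: they have to be found in the camera images.
- board: Fixed bamboo chopping board on a wooden frame: 300 mm (x) by 440 mm (y), flat upper face 90 mm above the counter, 20 mm thick. Origin: under its centre at counter height, z up. Towards its +y end a rectangular cut-out goes right through it, x -110 to +110 mm, y +100 to +190 mm. Its +y end points to the robot's left, give or take 15 degrees.
- tray: Fixed open steel tray right under the board's cut-out, 254 mm (x) by 142 mm (y); floor 5 mm above the counter, rim just under the board. Same origin and axes as the board: the tray's middle is at y +149 mm. Its pull lip sticks out 21 mm past the board's +y end.
- chute_edge (a point): Middle of the cut-out's near edge, on the board's upper face: the straight edge, 220 mm long along the board's x, over which the chunks are swept. Axes as the board's: +y points out over the cut-out.
- block: The remaining big block of brown panela (hard cane sugar), 62 mm (x) by 90 mm (y) by 45 mm high, about 330 g, standing loose on the board among the chunks. Origin: centre of its underside, z up.
- jar: Clear glass blender jar in a black collar, 215 mm high, 132 mm across the mouth, with a loop handle reaching 107 mm from its axis on its +y side; stands on the counter off the board's +y end. Origin: centre of its underside.
- cap: Red plastic cap of the blender lid, 72 mm across and 38 mm high, on the counter off the board's +y end. Origin: centre of its underside.
- gasket: Grey silicone gasket ring, 82 mm outside, 64 mm inside, 6 mm thick, flat on the counter off the board's -y end. Origin: centre of its underside.
- chunk_a: Small chopped chunk of brown panela, roughly 36 x 28 x 24 mm (its x, y, z; corners stick out by up to 2 mm more), 20 to 45 g, loose on the board's upper face, it slides when pushed. Origin: its middle.
- chunk_b: Small chopped chunk of brown panela, roughly 32 x 30 x 26 mm (its x, y, z; corners stick out by up to 2 mm more), 20 to 45 g, loose on the board's upper face, it slides when pushed. Origin: its middle.
- chunk_c: Small chopped chunk of brown panela, roughly 40 x 26 x 24 mm (its x, y, z; corners stick out by up to 2 mm more), 20 to 45 g, loose on the board's upper face, it slides when pushed. Origin: its middle.
There are look-alikes about, which are no part of the job. Leave any purple look-alike of the chunk_b alone. What is shaped like the chunk_a but yellow is not meant.

How it is judged:
At the end, for the whole second after the job is handed in: All three chunks lie at rest (slower than 20 mm/s) in the steel tray: each one's middle lower than the board's underside (70 mm above the counter) and within the tray's outline; block, jar, cap and gasket within 15 mm of where they started (z of each of chunk_a, chunk_b, chunk_c in the frame of board below 0.07 m and x of chunk_a in the frame of board between -0.125 and 0.125 m and y of chunk_a in the frame of board between 0.078 and 0.22 m and linear speed of each of chunk_a, chunk_b, chunk_c below 0.02 m/s and x of chunk_b in the frame of board between -0.125 and 0.125 m and y of chunk_b in the frame of board between 0.078 and 0.22 m and x of chunk_c in the frame of board between -0.125 and 0.125 m and y of chunk_c in the frame of board between 0.078 and 0.22 m and distance of each of block, jar, cap, gasket from where it was at the start of the episode below 0.015 m); the robot touches nothing.
It fails at once if a chunk is lifted (its middle more than 35 mm above the board's upper face) (z of any of chunk_a, chunk_b, chunk_c in the frame of board above 0.125 m).
It fails at once if a chunk is pinched or pressed hard (more than 25 N from the fingers) (contact force between the fingers and chunk_a above 25 N or contact force between the fingers and chunk_b above 25 N or contact force between the fingers and chunk_c above 25 N).
It fails at once if a chunk is pushed with the arm or the gripper's body instead of the fingers (over 3 N) (contact force between the arm and chunk_a above 3 N or contact force between the arm and chunk_b above 3 N or contact force between the arm and chunk_c above 3 N).
It fails at once if the big block is shifted by more than 15 mm (distance of block from where it was at the start of the episode above 0.015 m).
It fails at once if the jar, cap or gasket is shifted by more than 15 mm (distance of any of jar, cap, gasket from where it was at the start of the episode above 0.015 m).
It also fails if it takes over 72 s, if anything falls off the work surface, if the arm or the gripper's body presses on something with over 40 N, if the wrist force passes 120 N, or if a joint passes its speed limit or range.

## Working session

There is one attempt and no reset: what is moved stays moved. The work goes in short steps, Python scripts to look and compute and a tool call to move; the robot and the scene stay as the last step left them, time stands still between calls to the robot, and variables do not carry over. Pictures are saved under pics/ and viewed, about 8 in all and at most 12, crops included, and the job is handed in when it is done.

Besides the shell and the picture viewer there is one more tool, called after "Request:" in YAML: its name, and indented under it one key for each argument. arm_command: Moves the arm, as the interface text tells. Its arguments: {"type":"object","properties":{"plan":{"type":"array","items":{"type":"object","properties":{"grip":{"type":"number"},"linear":{"type":"array","items":{"type":"number"}},"turn":{"type":"number"}}}},"grip_force":{"type":"number"}},"required":["plan"]}

```bash
mkdir -p pics
cat > h.py <<'E'
import numpy as np, cv2
from station import robot
def K(p):
    f=192/np.tan(np.radians(p["vertical_fov"])/2); return f
def ray(p,xy):
    f=K(p); R=np.array(p["R"]);t=np.array(p["t"])
    d=R.T@np.array([(xy[0]-p["cx"])/f,(xy[1]-p["cy"])/f,1.0]); return -R.T@t,d
def atz(p,xy,z):
    o,d=ray(p,xy); return o+d*(z-o[2])/d[2]
def proj(p,X):
    c=np.array(p["R"])@np.array(X)+np.array(p["t"]);f=K(p); return np.array([f*c[0]/c[2]+p["cx"],f*c[1]/c[2]+p["cy"]])
def save(p,n): cv2.imwrite("pics/"+n,p["img"][:,:,::-1])
E
python3 - <<'E'
from h import *
np.set_printoptions(precision=3,suppress=True)
P={}
for n in("scene","top"):
    p=robot.grab_frame(n);P[n]=p;save(p,n+"0.png")
    print(n,-np.array(p["R"]).T@p["t"])
    for q in("board","chute_edge","block","chunk_a","chunk_b","chunk_c","jar","cap","gasket"):
        z=dict(board=0,chute_edge=.09,block=.09,jar=0,cap=0,gasket=0).get(q,.102)
        for r in robot.pinpoint(p,q)[:5]: print(q,round(r["conf"],2),np.array(r["xy"]),atz(p,r["xy"],z))
print(robot.observe()); 
a=np.hstack([P["scene"]["img"]]);
E
```

```text
scene [ 0.907 -0.609  0.784]
board 0.81 [256.8 247.6] [ 0.558 -0.063  0.   ]
board 0.26 [240.  210.8] [0.44  0.021 0.   ]
chute_edge 0.67 [286.3 206.2] [0.582 0.034 0.09 ]
block 0.63 [246.6 269.8] [ 0.615 -0.191  0.09 ]
chunk_a 0.76 [238.5 209.3] [ 0.495 -0.059  0.102]
chunk_a 0.72 [147.3 239.3] [ 0.383 -0.264  0.102]
chunk_a 0.68 [283.1 235.6] [ 0.633 -0.067  0.102]
chunk_a 0.6 [197.9 231. ] [ 0.46  -0.175  0.102]
chunk_a 0.6 [232.1 168.7] [0.382 0.063 0.102]
chunk_b 0.76 [238.5 209.3] [ 0.495 -0.059  0.102]
chunk_b 0.72 [147.3 239.3] [ 0.383 -0.264  0.102]
chunk_b 0.68 [283.1 235.6] [ 0.633 -0.067  0.102]
chunk_b 0.6 [197.9 231. ] [ 0.46  -0.175  0.102]
chunk_b 0.6 [232.1 168.7] [0.382 0.063 0.102]
chunk_c 0.76 [238.5 209.3] [ 0.495 -0.059  0.102]
chunk_c 0.72 [147.3 239.3] [ 0.383 -0.264  0.102]
chunk_c 0.68 [283.1 235.6] [ 0.633 -0.067  0.102]
chunk_c 0.6 [197.9 231. ] [ 0.46  -0.175  0.102]
chunk_c 0.6 [232.1 168.7] [0.382 0.063 0.102]
jar 0.86 [303.3 130.6] [0.38  0.504 0.   ]
cap 0.79 [342.2 160.2] [0.577 0.423 0.   ]
gasket 0.67 [141.6 328.8] [ 0.483 -0.398  0.   ]
top [0.314
[... 862 characters left out ...]
2 [222.  256.2] [0.321 0.146 0.102]
jar 0.58 [106.2 243.9] [0.365 0.519 0.   ]
cap 0.93 [134.7 173.2] [0.589 0.435 0.   ]
cap 0.36 [107.3 242.4] [0.37  0.516 0.   ]
gasket 0.53 [401.9 200.4] [ 0.486 -0.412  0.   ]
gasket 0.29 [106.9 243.1] [0.367 0.517 0.   ]
{'clock': 1.0, 'joint_positions': array([-1.522,  0.259,  1.535,  0.   ,  1.348, -0.203]), 'qd': array([-0.001,  0.   , -0.   , -0.001,  0.001,  0.   ]), 'effort': array([  0.   , -44.593, -29.089,  -0.   ,   0.001,   0.   ]), 'eef_pos': array([ 0.137, -0.533,  0.231]), 'eef_rot': array([ 3.142, -0.   , -1.319]), 'contact_force': array([-0.311, -0.269, -0.582]), 'ft_torque': array([-0.009,  0.039, -0.049]), 'width': 0.08536068475848714}
```

View pics/top0.png

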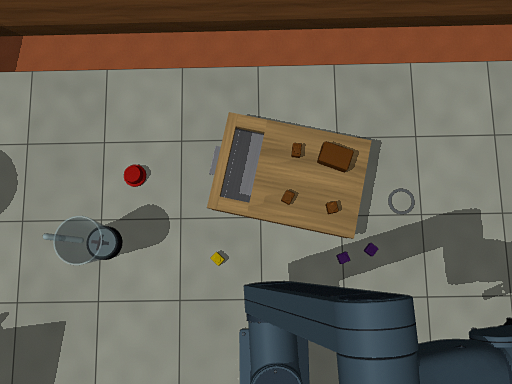

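View pics/scene0.png

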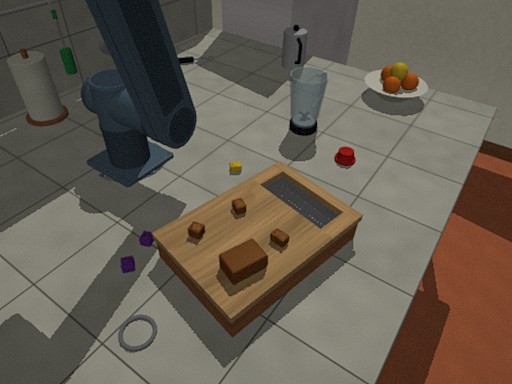

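```bash
cat > m.py <<'E'
from h import *
from scipy.optimize import least_squares
np.set_printoptions(precision=3,suppress=True)
P={n:robot.grab_frame(n) for n in("scene","top")}
# board pose: fit the projected outline of the upper face to the region's outline
hulls={}
for n,p in P.items():
    m=robot.regions_of(p,"board")[0]["region"].astype(np.uint8)
    m=cv2.morphologyEx(m,cv2.MORPH_CLOSE,np.ones((25,25),np.uint8))
    c=max(cv2.findContours(m,cv2.RETR_EXTERNAL,cv2.CHAIN_APPROX_NONE)[0],key=cv2.contourArea)
    hulls[n]=cv2.convexHull(c).astype(np.float32)
box=np.array([[x,y,z] for z in(.07,.09) for x in(-.15,.15) for y in(-.22,.22)])
def W(q,b): c,s=np.cos(q[2]),np.sin(q[2]); return np.c_[b[:,:2]@np.array([[c,s],[-s,c]])+q[:2],b[:,2]]
def res(q,n):
    p=P[n]; h=cv2.convexHull(np.array([proj(p,X) for X in W(q,box)],np.float32))[:,0]
    s=np.concatenate([np.linspace(a,b,12)[:-1] for a,b in zip(h,np.roll(h,-1,0))])
    return np.array([cv2.pointPolygonTest(hulls[n],(float(a),float(b)),True) for a,b in s])
for n in P:
    def f(q):
        r=res(q,n); return np.sqrt(np.mean(r**2))
    from scipy.optimize import minimize
    r=minimize(f,[.56,-.06,-.2],method="Nelder-Mead"); print(n,r.x,r.fun)
q=minimize(lambda q:sum(np.mean(np.minimum(res(q,n)**2,16)) for n in P),[.56,-.06,-.2],method="Nelder-Mead").x
print("board",q); np.save("q.npy",q)
R=np.array([[np.cos(q[2]),np.sin(q[2])],[-np.sin(q[2]),np.cos(q[2])]])
D={}
for n,p in P.items():
    D[n]=[]
    for k in("chunk_a","block"):
        for r in robot.regions_of(p,k):
            X=atz(p,r["xy"],.102 if k!="block" else .1125); b=R@(X[:2]-q[:2])
            if abs(b[0])<.16 and abs(b[1])<.23 and r["conf"]>.3:
                D[n].append((k,r["xy"],b))
                ys,xs=np.nonzero(r["region"]); e=np.array([R@(atz(p,(x,y),.102)[:2]-q[:2]) for x,y in zip(xs,ys)])
                print(n,k,round(r["conf"],2),b,"extent",e.min(0),e.max(0))
for k,xa,ba in D["scene"]:
    for k2,xb,bb in D["top"]:
        if k==k2 and np.linalg.norm(ba-bb)<.03:
            (o1,d1),(o2,d2)=ray(P["scene"],xa),ray(P["top"],xb)
            st=np.linalg.lstsq(np.c_[d1,-d2],o2-o1,rcond=None)[0]; X=(o1+d1*st[0]+o2+d2*st[1])/2
            print("tri",k,X,R@(X[:2]-q[:2]))
v=P["top"]["img"][:,:,::-1].copy()
for pts in(box[4:][[0,1,3,2]],np.array([[-.11,.1,.09],[.11,.1,.09],[.11,.19,.09],[-.11,.19,.09]])):
    cv2.polylines(v,[np.array([proj(P["top"],X) for X in W(q,pts)]).round().astype(int)],True,(0,255,0),1)
cv2.imwrite("pics/m.png",cv2.resize(v[90:260,190:430],None,fx=3,fy=3))
E
python3 m.py
```

```text
scene [ 0.57  -0.068 -0.204] 3.6575828422874115
top [ 0.563 -0.054 -0.225] 1.5352161651980796
board [ 0.561 -0.056 -0.222]
scene chunk_a 0.8 [-0.08  -0.136] extent [-0.105 -0.16 ] [-0.053 -0.117]
scene chunk_a 0.8 [ 0.072 -0.008] extent [ 0.046 -0.027] [0.097 0.012]
scene chunk_a 0.74 [-0.071 -0.004] extent [-0.102 -0.028] [-0.05   0.013]
scene block 0.72 [ 0.051 -0.06 ] extent [-0.143 -0.249] [0.187 0.209]
scene block 0.67 [ 0.071 -0.12 ] extent [ 0.015 -0.171] [ 0.11  -0.056]
top chunk_a 0.62 [-0.079 -0.013] extent [-0.09  -0.025] [-0.05   0.011]
top chunk_a 0.43 [-0.072 -0.131] extent [-0.093 -0.156] [-0.056 -0.121]
top block 0.6 [ 0.068 -0.128] extent [ 0.036 -0.171] [ 0.118 -0.071]
tri chunk_a [ 0.458 -0.171  0.106] [-0.075 -0.135]
tri chunk_a [ 0.485 -0.048  0.102] [-0.075 -0.009]
tri block [ 0.601 -0.193  0.115] [ 0.07  -0.125]
```

View pics/m.png

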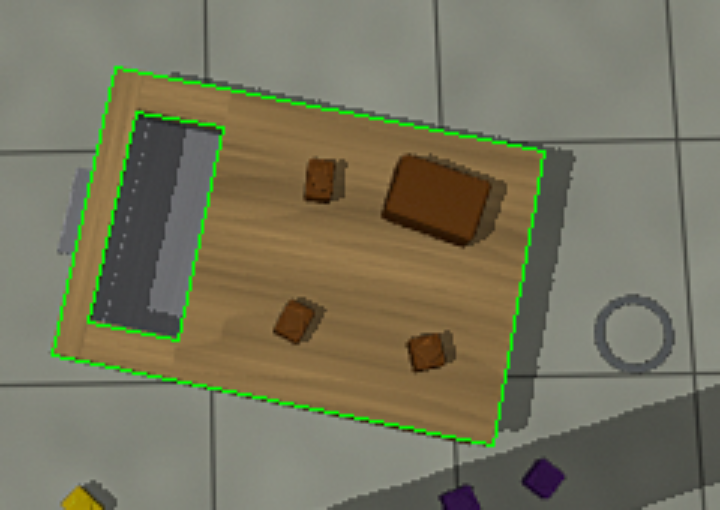

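Request:
arm_command:
  plan:
    - {"grip": 1, "linear": [0, 0, 0], "turn": -0.183}
    - {"grip": 1, "linear": [0, 0, 0], "turn": -0.183}
    - {"grip": 1, "linear": [0, 0, 0], "turn": -0.183}
    - {"grip": 1, "linear": [0, 0, 0], "turn": -0.183}
    - {"grip": 1, "linear": [0, 0, 0], "turn": -0.183}
    - {"grip": 1, "linear": [0, 0, 0], "turn": -0.183}
    - {"grip": 1, "linear": [0, 0, 0], "turn": 0}
  grip_force: 20

```text
clock: 2.28
eef_pos: [0.1371, -0.5326, 0.2313]
eef_rot: [-3.142, -0.0, -0.223]
contact_force: [-0.3, -0.2, -0.0]
width: -0.0001
```

```bash
cat >> h.py <<'E'
q=np.array([.561,-.056,-.222]); Rb=np.array([[np.cos(q[2]),np.sin(q[2])],[-np.sin(q[2]),np.cos(q[2])]])
B=lambda X:Rb@(np.array(X)[:2]-q[:2])
def brown(p):
    hsv=cv2.cvtColor(p["img"],cv2.COLOR_RGB2HSV)
    # panela: dark saturated orange
    return ((hsv[...,0]>5)&(hsv[...,0]<17)&(hsv[...,1]>150)&(hsv[...,2]>40)).astype(np.uint8)
def chunks(p):
    n,l,s,c=cv2.connectedComponentsWithStats(brown(p))
    for i in range(1,n):
        if s[i,4]<25: continue
        b=B(atz(p,c[i],.102))
        if abs(b[0])<.16 and abs(b[1])<.23:
            ys,xs=np.nonzero(l==i); e=np.array([B(atz(p,(x,y),.1)) for x,y in zip(xs,ys)])
            print(s[i,4],c[i].round(1),"board",b.round(3),"ext",e.min(0).round(3),e.max(0).round(3))
def tcp():
    o=robot.observe(); print("tcp",o["eef_pos"].round(4),"board",B(o["eef_pos"]).round(4),"rot",o["eef_rot"].round(3),"F",o["contact_force"].round(1),"w",round(o["width"],3),"t",o["clock"])
E
python3 -c "
from h import *
for n in('top','scene'): chunks(robot.grab_frame(n))
p=robot.grab_frame('top');print('gap',B(atz(p,(310.7,152.7),.09)))
tcp()"
```

```text
720 [335. 156.] board [ 0.077 -0.121] ext [ 0.036 -0.172] [ 0.117 -0.071]
119 [296.1 149.3] board [ 0.074 -0.005] ext [ 0.051 -0.019] [0.095 0.009]
122 [287.5 196.7] board [-0.071 -0.007] ext [-0.092 -0.025] [-0.051  0.01 ]
117 [331.8 207. ] board [-0.075 -0.139] ext [-0.095 -0.159] [-0.055 -0.121]
158 [238.6 205.8] board [-0.073 -0.009] ext [-0.101 -0.03 ] [-0.049  0.015]
181 [195.2 229.4] board [-0.08 -0.14] ext [-0.105 -0.16 ] [-0.054 -0.116]
1882 [258.5 285.3] board [ 0.135 -0.133] ext [-0.099 -0.247] [0.185 0.169]
213 [279.4 237.3] board [ 0.071 -0.005] ext [ 0.044 -0.024] [0.094 0.015]
1325 [243.  260.5] board [ 0.065 -0.115] ext [ 0.015 -0.17 ] [ 0.109 -0.057]
gap [ 0.07547326 -0.04959396]
tcp [ 0.1371 -0.5327  0.2313] board [-0.3086 -0.5583] rot [-3.142  0.    -0.224] F [ 0.4 -1.   0.6] w -0.0 t 2.425
```

Request:
arm_command:
  plan:
    - {"grip": 1, "linear": [0.0237, -0.0498, 0], "turn": 0}
    - {"grip": 1, "linear": [0.0237, -0.0498, 0], "turn": 0}
    - {"grip": 1, "linear": [0.0237, -0.0498, 0], "turn": 0}
    - {"grip": 1, "linear": [0.0237, -0.0498, 0], "turn": 0}
    - {"grip": 1, "linear": [0.0237, -0.0498, 0], "turn": 0}
    - {"grip": 1, "linear": [0.0237, -0.0498, 0], "turn": 0}
    - {"grip": 1, "linear": [0.0237, -0.0498, 0], "turn": 0}
    - {"grip": 1, "linear": [0.0237, -0.0498, 0], "turn": 0}
    - {"grip": 1, "linear": [0.0237, -0.0498, 0], "turn": 0}
    - {"grip": 1, "linear": [0.0237, -0.0498, 0], "turn": 0}

```text
clock: 3.68
eef_pos: [0.4785, -0.0972, 0.2316]
eef_rot: [3.141, -0.001, -0.223]
contact_force: [0.5, -1.7, -0.0]
width: 0.0001
```

Request:
arm_command:
  plan:
    - {"grip": 1, "linear": [0, 0, 0], "turn": 0}
    - {"grip": 1, "linear": [0, 0, 0.03], "turn": 0}
    - {"grip": 1, "linear": [0, 0, 0.03], "turn": 0}
    - {"grip": 1, "linear": [0, 0, 0], "turn": 0}

```text
clock: 4.18
eef_pos: [0.4754, -0.0988, 0.1695]
eef_rot: [-3.141, 0.005, -0.223]
contact_force: [0.4, -0.6, 1.0]
width: 0.0002
```

```bash
python3 -c "
from h import *
tcp()
p=robot.grab_frame('wrist');save(p,'w1.png');chunks(p)
p=robot.grab_frame('scene');save(p,'s1.png')"
```

```text
tcp [ 0.4754 -0.0988  0.1695] board [-0.0741 -0.0606] rot [-3.141  0.005 -0.223] F [ 0.4 -0.6  1. ] w 0.0 t 4.175
2616 [261.5 124.8] board [-0.073 -0.009] ext [-0.094 -0.028] [-0.052  0.009]
2884 [479.1 120.7] board [ 0.068 -0.006] ext [ 0.046 -0.022] [0.092 0.008]
10359 [466.6 272.9] board [ 0.079 -0.117] ext [ 0.035 -0.185] [ 0.127 -0.071]
186 [258.1 320. ] board [-0.075 -0.158] ext [-0.08  -0.168] [-0.071 -0.151]
```

View pics/w1.png

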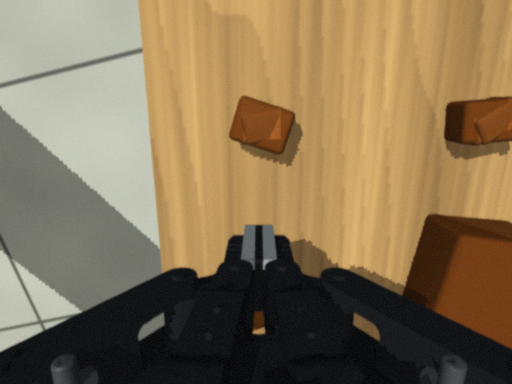

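Request:
arm_command:
  plan:
    - {"grip": 0.6, "linear": [0.002, 0, 0.02], "turn": 0}
    - {"grip": 0.6, "linear": [0, 0, 0.02], "turn": 0}
    - {"grip": 0.6, "linear": [0, 0, 0.02], "turn": 0}
    - {"grip": 0.6, "linear": [0, 0, 0.013], "turn": 0}
    - {"grip": 0.6, "linear": [0, 0, 0], "turn": 0}

```text
clock: 4.9
eef_pos: [0.4794, -0.0994, 0.0984]
eef_rot: [-3.142, 0.0, -0.222]
contact_force: [0.2, -1.0, 0.7]
width: 0.0171
```

Request:
arm_command:
  plan:
    - {"grip": 0.6, "linear": [0, -0.008, 0], "turn": 0}
    - {"grip": 0.6, "linear": [0, -0.008, 0], "turn": 0}
    - {"grip": 0.6, "linear": [0, -0.008, 0], "turn": 0}
    - {"grip": 0.6, "linear": [0, -0.008, 0], "turn": 0}
    - {"grip": 0.6, "linear": [0, -0.008, 0], "turn": 0}
    - {"grip": 0.6, "linear": [0, -0.008, 0], "turn": 0}
    - {"grip": 0.6, "linear": [0, -0.008, 0], "turn": 0}
    - {"grip": 0.6, "linear": [0, -0.008, 0], "turn": 0}

```text
clock: 5.9
eef_pos: [0.4935, -0.0362, 0.0983]
eef_rot: [3.142, 0.0, -0.221]
contact_force: [0.5, -0.4, 0.6]
width: 0.0171
```

```bash
python3 -c "
from h import *
tcp()
p=robot.grab_frame('wrist');save(p,'w2.png');chunks(p)"
```

```text
tcp [ 0.4935 -0.0362  0.0983] board [-0.0702  0.0045] rot [ 3.142  0.    -0.221] F [ 0.5 -0.4  0.6] w 0.017 t 5.9
5792 [241.9 196.1] board [-0.078  0.03 ] ext [-0.098  0.011] [-0.058  0.046]
904 [503.  263.3] board [ 0.048 -0.004] ext [ 0.044 -0.023] [0.058 0.009]
```

View pics/w2.png

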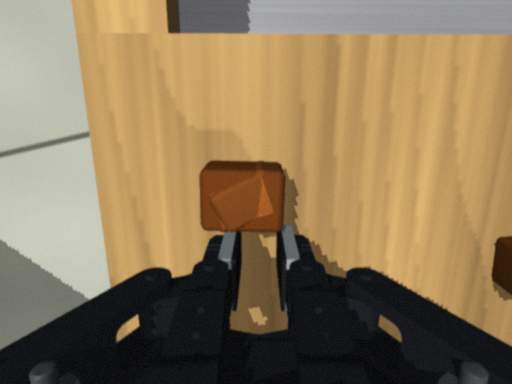

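Request:
arm_command:
  plan:
    - {"grip": 0.6, "linear": [0, -0.008, 0], "turn": 0}
    - {"grip": 0.6, "linear": [0, -0.008, 0], "turn": 0}
    - {"grip": 0.6, "linear": [0, -0.008, 0], "turn": 0}
    - {"grip": 0.6, "linear": [0, -0.008, 0], "turn": 0}
    - {"grip": 0.6, "linear": [0, -0.008, 0], "turn": 0}
    - {"grip": 0.6, "linear": [0, -0.008, 0], "turn": 0}
    - {"grip": 0.6, "linear": [0, -0.008, 0], "turn": 0}
    - {"grip": 0.6, "linear": [0, -0.008, 0], "turn": 0}
    - {"grip": 0.6, "linear": [0, -0.008, 0], "turn": 0}
    - {"grip": 0.6, "linear": [0, -0.008, 0], "turn": 0}

```text
clock: 7.2
eef_pos: [0.5111, 0.0419, 0.0983]
eef_rot: [-3.142, -0.0, -0.221]
contact_force: [0.2, 0.7, 1.1]
width: 0.017
```

Request:
arm_command:
  plan:
    - {"grip": 0.6, "linear": [0, -0.008, 0], "turn": 0}
    - {"grip": 0.6, "linear": [0, -0.008, 0], "turn": 0}
    - {"grip": 0.6, "linear": [0, -0.008, 0], "turn": 0}
    - {"grip": 0.6, "linear": [0, -0.008, 0], "turn": 0}
    - {"grip": 0.6, "linear": [0, 0, 0], "turn": 0}
    - {"grip": 0.6, "linear": [0, 0, 0], "turn": 0}

```text
clock: 7.95
eef_pos: [0.5179, 0.0725, 0.0983]
eef_rot: [3.141, 0.0, -0.221]
contact_force: [0.5, -0.8, 0.4]
width: 0.0171
```

```bash
python3 -c "
from h import *
tcp()
p=robot.grab_frame('wrist');save(p,'w3.png');chunks(p)
p=robot.grab_frame('scene');chunks(p)"
```

```text
tcp [0.5179 0.0725 0.0983] board [-0.0703  0.1159] rot [ 3.141  0.    -0.221] F [ 0.5 -0.8  0.4] w 0.017 t 7.95
2082 [257.7 151.4] board [-0.071  0.162] ext [-0.083  0.151] [-0.059  0.172]
29 [282.  199.1] board [-0.018  0.094] ext [-0.035  0.09 ] [-0.002  0.1  ]
198 [195.6 230. ] board [-0.078 -0.14 ] ext [-0.105 -0.162] [-0.054 -0.116]
1885 [259.  285.3] board [ 0.136 -0.132] ext [-0.099 -0.246] [0.184 0.169]
220 [279.2 237.6] board [ 0.071 -0.006] ext [ 0.044 -0.025] [0.094 0.016]
1337 [242.9 260.8] board [ 0.065 -0.116] ext [ 0.015 -0.17 ] [ 0.109 -0.055]
```

View pics/w3.png

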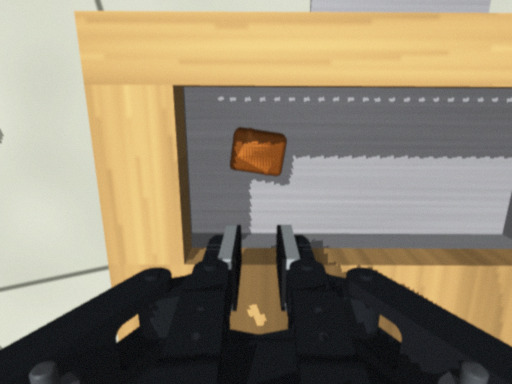

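Request:
arm_command:
  plan:
    - {"grip": 0.6, "linear": [0, 0, -0.04], "turn": 0}
    - {"grip": 0.6, "linear": [0, 0, -0.04], "turn": 0}
    - {"grip": 0.6, "linear": [0.035, 0.04, 0], "turn": 0}
    - {"grip": 0.6, "linear": [0.035, 0.04, 0], "turn": 0}
    - {"grip": 0.6, "linear": [0.035, 0.04, 0], "turn": 0}
    - {"grip": 0.6, "linear": [0.036, 0.042, 0], "turn": 0}
    - {"grip": 0.6, "linear": [0, 0, 0], "turn": 0}
    - {"grip": 0.6, "linear": [0, 0, 0], "turn": 0}

```text
clock: 9.05
eef_pos: [0.6194, -0.1165, 0.1778]
eef_rot: [-3.141, 0.001, -0.222]
contact_force: [0.6, 0.8, -1.2]
width: 0.0174
```

```bash
python3 -c "
from h import *
tcp()
p=robot.grab_frame('wrist');save(p,'w4.png');chunks(p)"
```

```text
tcp [ 0.6194 -0.1165  0.1778] board [ 0.0703 -0.0461] rot [-3.141e+00  1.000e-03 -2.220e-01] F [ 0.6  0.8 -1.2] w 0.017 t 9.05
2495 [259.7 141.7] board [ 0.071 -0.006] ext [ 0.049 -0.023] [0.092 0.009]
4281 [258.  286.3] board [ 0.069 -0.119] ext [ 0.045 -0.165] [ 0.093 -0.072]
908 [ 62.5 303. ] board [-0.086 -0.134] ext [-0.108 -0.154] [-0.061 -0.117]
```

View pics/w4.png

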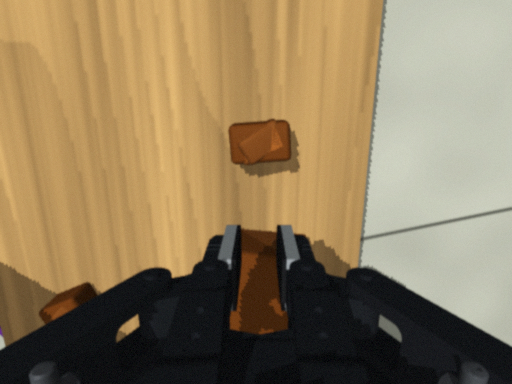

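```bash
python3 -c "
from h import *
p=robot.grab_frame('wrist');c=-np.array(p['R']).T@p['t'];print(c,B(c))
m=brown(p);r=np.nonzero(m[200:300,250:266].sum(1)>8)[0][0]+200;print(r)
for z in(.09,.135):print(z,B(atz(p,(258,r),z)))
for z in(.1,.114):print(z,B(atz(p,(258,164),z)))
"
```

```text
[ 0.63414997 -0.049261    0.32122272] [0.069871   0.02267985]
231
0.09 [ 0.06914011 -0.07687981]
0.135 [ 0.06928236 -0.05750375]
0.1 [ 0.06922217 -0.02154902]
0.114 [ 0.06926323 -0.01875001]
```

Request:
arm_command:
  plan:
    - {"grip": 0.6, "linear": [0.001, 0.003, 0], "turn": 0}
    - {"grip": 0.6, "linear": [0, 0, 0.02], "turn": 0}
    - {"grip": 0.6, "linear": [0, 0, 0.02], "turn": 0}
    - {"grip": 0.6, "linear": [0, 0, 0.02], "turn": 0}
    - {"grip": 0.6, "linear": [0, 0, 0.02], "turn": 0}
    - {"grip": 0.6, "linear": [0, 0, 0], "turn": 0}

```text
clock: 9.9
eef_pos: [0.619, -0.1184, 0.0969]
eef_rot: [-3.141, 0.004, -0.22]
contact_force: [-0.2, 0.1, -0.7]
width: 0.0172
```

Request:
arm_command:
  plan:
    - {"grip": 0.6, "linear": [0, -0.008, 0], "turn": 0}
    - {"grip": 0.6, "linear": [0, -0.008, 0], "turn": 0}
    - {"grip": 0.6, "linear": [0, -0.008, 0], "turn": 0}
    - {"grip": 0.6, "linear": [0, -0.008, 0], "turn": 0}
    - {"grip": 0.6, "linear": [0, -0.008, 0], "turn": 0}
    - {"grip": 0.6, "linear": [0, -0.008, 0], "turn": 0}
    - {"grip": 0.6, "linear": [0, -0.008, 0], "turn": 0}
    - {"grip": 0.6, "linear": [0, -0.008, 0], "turn": 0}

```text
clock: 10.9
eef_pos: [0.6345, -0.0566, 0.0983]
eef_rot: [3.142, 0.0, -0.221]
contact_force: [0.1, -0.7, 0.5]
width: 0.017
```

```bash
python3 -c "
from h import *
tcp()
chunks(robot.grab_frame('wrist'))"
```

```text
tcp [ 0.6345 -0.0566  0.0983] board [0.0718 0.0156] rot [ 3.142  0.    -0.221] F [ 0.1 -0.7  0.5] w 0.017 t 10.9
634 [27.2  6.1] board [-0.019  0.119] ext [-0.031  0.115] [-0.012  0.122]
6092 [260.2 196.8] board [0.072 0.041] ext [0.05  0.022] [0.095 0.057]
```

Request:
arm_command:
  plan:
    - {"grip": 0.6, "linear": [0, -0.008, 0], "turn": 0}
    - {"grip": 0.6, "linear": [0, -0.008, 0], "turn": 0}
    - {"grip": 0.6, "linear": [0, -0.008, 0], "turn": 0}
    - {"grip": 0.6, "linear": [0, -0.008, 0], "turn": 0}
    - {"grip": 0.6, "linear": [0, -0.008, 0], "turn": 0}
    - {"grip": 0.6, "linear": [0, -0.008, 0], "turn": 0}
    - {"grip": 0.6, "linear": [0, -0.008, 0], "turn": 0}
    - {"grip": 0.6, "linear": [0, -0.008, 0], "turn": 0}
    - {"grip": 0.6, "linear": [0, -0.008, 0], "turn": 0}
    - {"grip": 0.6, "linear": [0, -0.008, 0], "turn": 0}

```text
clock: 12.2
eef_pos: [0.652, 0.0215, 0.0983]
eef_rot: [-3.142, 0.0, -0.221]
contact_force: [-0.8, 0.2, -0.2]
width: 0.017
```

Request:
arm_command:
  plan:
    - {"grip": 0.6, "linear": [0, -0.008, 0], "turn": 0}
    - {"grip": 0.6, "linear": [0, -0.008, 0], "turn": 0}
    - {"grip": 0.6, "linear": [0, -0.004, 0], "turn": 0}
    - {"grip": 0.6, "linear": [0, 0, 0], "turn": 0}
    - {"grip": 0.6, "linear": [0, 0, 0], "turn": 0}
    - {"grip": 0.6, "linear": [0, 0, 0], "turn": 0}

```text
clock: 12.95
eef_pos: [0.6563, 0.0401, 0.0983]
eef_rot: [3.141, 0.0, -0.221]
contact_force: [1.0, -0.3, -0.2]
width: 0.0168
```

```bash
python3 -c "
from h import *
tcp()
p=robot.grab_frame('wrist');save(p,'w5.png');chunks(p)"
```

```text
tcp [0.6563 0.0401 0.0983] board [0.0718 0.1148] rot [ 3.141  0.    -0.221] F [ 1.  -0.3 -0.2] w 0.017 t 12.95
2624 [ 53.1 149.1] board [-0.019  0.162] ext [-0.035  0.151] [-0.004  0.171]
2174 [265.6 156.9] board [0.075 0.158] ext [0.062 0.148] [0.088 0.168]
```

View pics/w5.png

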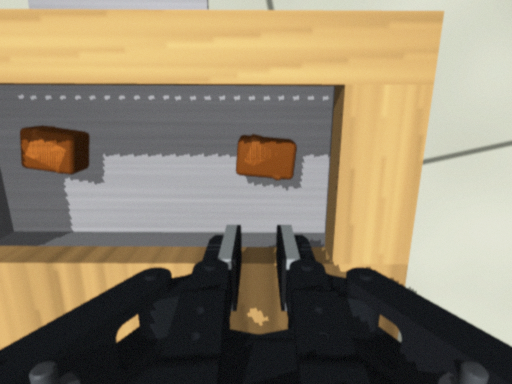

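Request:
arm_command:
  plan:
    - {"grip": 0.6, "linear": [0, 0, -0.04], "turn": 0}
    - {"grip": 0.6, "linear": [0, 0, -0.045], "turn": 0}
    - {"grip": 0.6, "linear": [-0.025, 0.05, 0], "turn": 0}
    - {"grip": 0.6, "linear": [-0.025, 0.05, 0], "turn": 0}
    - {"grip": 0.6, "linear": [-0.025, 0.05, 0], "turn": 0}
    - {"grip": 0.6, "linear": [-0.025, 0.05, 0], "turn": 0}
    - {"grip": 0.6, "linear": [-0.025, 0.05, 0], "turn": 0}
    - {"grip": 0.6, "linear": [-0.024, 0.053, 0], "turn": 0}
    - {"grip": 0.6, "linear": [0, 0, 0], "turn": 0}
    - {"grip": 0.6, "linear": [0, 0, 0], "turn": 0}

```text
clock: 14.25
eef_pos: [0.4446, -0.2226, 0.1835]
eef_rot: [-3.141, -0.001, -0.223]
contact_force: [0.7, -0.1, 0.6]
width: 0.0171
```

```bash
python3 -c "
from h import *
tcp()
chunks(robot.grab_frame('wrist'))"
```

```text
tcp [ 0.4446 -0.2226  0.1835] board [-0.0769 -0.1881] rot [-3.141e+00 -1.000e-03 -2.230e-01] F [ 0.7 -0.1  0.6] w 0.017 t 14.25
12734 [470.8  98. ] board [ 0.067 -0.12 ] ext [ 0.032 -0.175] [ 0.107 -0.065]
2193 [259.2 128.8] board [-0.077 -0.14 ] ext [-0.097 -0.16 ] [-0.056 -0.121]
```

Request:
arm_command:
  plan:
    - {"grip": 0.6, "linear": [0, 0, 0.025], "turn": 0}
    - {"grip": 0.6, "linear": [0, 0, 0.02], "turn": 0}
    - {"grip": 0.6, "linear": [0, 0, 0.02], "turn": 0}
    - {"grip": 0.6, "linear": [0, 0, 0.02], "turn": 0}
    - {"grip": 0.6, "linear": [0, 0, 0], "turn": 0}

```text
clock: 14.92
eef_pos: [0.4444, -0.2204, 0.097]
eef_rot: [-3.14, 0.003, -0.218]
contact_force: [-1.3, 0.1, 0.1]
width: 0.0173
```

Request:
arm_command:
  plan:
    - {"grip": 0.6, "linear": [0, -0.008, 0], "turn": 0}
    - {"grip": 0.6, "linear": [0, -0.008, 0], "turn": 0}
    - {"grip": 0.6, "linear": [0, -0.008, 0], "turn": 0}
    - {"grip": 0.6, "linear": [0, -0.008, 0], "turn": 0}
    - {"grip": 0.6, "linear": [0, -0.008, 0], "turn": 0}
    - {"grip": 0.6, "linear": [0, -0.008, 0], "turn": 0}
    - {"grip": 0.6, "linear": [0, -0.008, 0], "turn": 0}
    - {"grip": 0.6, "linear": [0, -0.008, 0], "turn": 0}
    - {"grip": 0.6, "linear": [0, -0.008, 0], "turn": 0}
    - {"grip": 0.6, "linear": [0, -0.008, 0], "turn": 0}

```text
clock: 16.18
eef_pos: [0.4622, -0.144, 0.0983]
eef_rot: [-3.142, -0.0, -0.221]
contact_force: [0.7, -1.0, -0.6]
width: 0.0169
```

```bash
python3 -c "
from h import *
tcp()
chunks(robot.grab_frame('wrist'))"
```

```text
tcp [ 0.4622 -0.144   0.0983] board [-0.077  -0.1076] rot [-3.142 -0.    -0.221] F [ 0.7 -1.  -0.6] w 0.017 t 16.175
5675 [274.6 196. ] board [-0.07  -0.082] ext [-0.088 -0.102] [-0.052 -0.065]
3442 [496.  287.8] board [ 0.041 -0.13 ] ext [ 0.03  -0.166] [ 0.057 -0.084]
```

Request:
arm_command:
  plan:
    - {"grip": 0.6, "linear": [0, -0.01, 0], "turn": 0}
    - {"grip": 0.6, "linear": [0, -0.01, 0], "turn": 0}
    - {"grip": 0.6, "linear": [0, -0.01, 0], "turn": 0}
    - {"grip": 0.6, "linear": [0, -0.01, 0], "turn": 0}
    - {"grip": 0.6, "linear": [0, -0.01, 0], "turn": 0}
    - {"grip": 0.6, "linear": [0, -0.01, 0], "turn": 0}
    - {"grip": 0.6, "linear": [0, -0.01, 0], "turn": 0}
    - {"grip": 0.6, "linear": [0, -0.01, 0], "turn": 0}
    - {"grip": 0.6, "linear": [0, -0.01, 0], "turn": 0}
    - {"grip": 0.6, "linear": [0, -0.01, 0], "turn": 0}

```text
clock: 17.48
eef_pos: [0.4841, -0.0463, 0.0983]
eef_rot: [-3.142, -0.0, -0.221]
contact_force: [-0.1, 0.0, -0.1]
width: 0.0172
```

```bash
python3 -c "
from h import *
tcp()
chunks(robot.grab_frame('wrist'))"
```

```text
tcp [ 0.4841 -0.0463  0.0983] board [-0.0771 -0.0074] rot [-3.142 -0.    -0.221] F [-0.1  0.  -0.1] w 0.017 t 17.475
5677 [274.9 195.9] board [-0.07   0.018] ext [-0.088 -0.002] [-0.052  0.035]
```

Request:
arm_command:
  plan:
    - {"grip": 0.6, "linear": [0, -0.01, 0], "turn": 0}
    - {"grip": 0.6, "linear": [0, -0.01, 0], "turn": 0}
    - {"grip": 0.6, "linear": [0, -0.008, 0], "turn": 0}
    - {"grip": 0.6, "linear": [0, -0.008, 0], "turn": 0}
    - {"grip": 0.6, "linear": [0, -0.008, 0], "turn": 0}
    - {"grip": 0.6, "linear": [0, -0.008, 0], "turn": 0}
    - {"grip": 0.6, "linear": [0, -0.008, 0], "turn": 0}
    - {"grip": 0.6, "linear": [0, -0.008, 0], "turn": 0}
    - {"grip": 0.6, "linear": [0, -0.008, 0], "turn": 0}
    - {"grip": 0.6, "linear": [0, -0.008, 0], "turn": 0}

```text
clock: 18.77
eef_pos: [0.5025, 0.0355, 0.0983]
eef_rot: [3.142, -0.0, -0.221]
contact_force: [0.0, -0.9, -0.7]
width: 0.0172
```

Request:
arm_command:
  plan:
    - {"grip": 0.6, "linear": [0, -0.008, 0], "turn": 0}
    - {"grip": 0.6, "linear": [0, -0.008, 0], "turn": 0}
    - {"grip": 0.6, "linear": [0, -0.008, 0], "turn": 0}
    - {"grip": 0.6, "linear": [0, -0.008, 0], "turn": 0}
    - {"grip": 0.6, "linear": [0, -0.008, 0], "turn": 0}
    - {"grip": 0.6, "linear": [0, 0, 0], "turn": 0}
    - {"grip": 0.6, "linear": [0, 0, 0], "turn": 0}
    - {"grip": 0.6, "linear": [0, 0, 0], "turn": 0}

```text
clock: 19.77
eef_pos: [0.5111, 0.0739, 0.0983]
eef_rot: [3.141, 0.0, -0.221]
contact_force: [0.6, -0.7, 0.2]
width: 0.0172
```

```bash
python3 -c "
from h import *
tcp()
p=robot.grab_frame('wrist');save(p,'w6.png');chunks(p)"
```

```text
tcp [0.5111 0.0739 0.0983] board [-0.0773  0.1157] rot [ 3.141  0.    -0.221] F [ 0.6 -0.7  0.2] w 0.017 t 19.775
2074 [268.8 149.7] board [-0.073  0.162] ext [-0.086  0.151] [-0.061  0.172]
2581 [476.3 158.4] board [0.019 0.158] ext [0.004 0.148] [0.037 0.168]
1591 [223.4 211.1] board [-0.094  0.134] ext [-0.105  0.12 ] [-0.083  0.145]
```

View pics/w6.png

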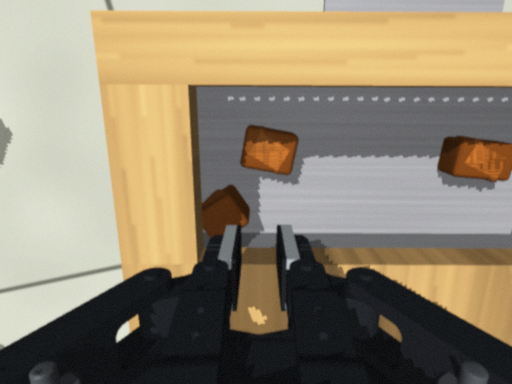

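Request:
arm_command:
  plan:
    - {"grip": 0.6, "linear": [0, 0, -0.05], "turn": 0}
    - {"grip": 0.6, "linear": [0, 0, -0.05], "turn": 0}
    - {"grip": 0.6, "linear": [0, 0.04, -0.02], "turn": 0}
    - {"grip": 0.6, "linear": [0, 0.04, 0], "turn": 0}
    - {"grip": 0.6, "linear": [0, 0, 0], "turn": 0}
    - {"grip": 0.6, "linear": [0, 0, 0], "turn": 0}
    - {"grip": 0.6, "linear": [0, 0, 0], "turn": 0}

```text
clock: 20.7
eef_pos: [0.4936, -0.0031, 0.218]
eef_rot: [-3.141, 0.001, -0.22]
contact_force: [0.5, -0.4, -0.8]
width: 0.0172
```

```bash
python3 -c "
from h import *
tcp()
for n in('wrist','top','scene'):
    p=robot.grab_frame(n);print(n);save(p,n+'_end.png');chunks(p)
    if n!='scene':
        k,l,s,c=cv2.connectedComponentsWithStats(brown(p))
        for i in range(1,k):
            b=B(atz(p,c[i],.018))
            if s[i,4]>20 and .06<b[1]<.23: print('tray',b.round(3))
    if n!='wrist':
        for g in('block','jar','cap','gasket'):
            r=robot.pinpoint(p,g)[:1]
            if r: print(g,r[0]['conf'],r[0]['xy'],atz(p,r[0]['xy'],.09 if g=='block' else 0).round(3))
"
```

```text
tcp [ 0.4936 -0.0031  0.218 ] board [-0.0774  0.0367] rot [-3.141e+00  1.000e-03 -2.200e-01] F [ 0.5 -0.4 -0.8] w 0.017 t 20.7
wrist
1054 [265.9  51.6] board [-0.072  0.139] ext [-0.087  0.127] [-0.058  0.152]
1212 [413.6  58.5] board [0.04  0.134] ext [0.022 0.124] [0.058 0.146]
475 [235.3  95.6] board [-0.096  0.107] ext [-0.107  0.101] [-0.084  0.117]
391 [448. 306.] board [ 0.1   -0.083] ext [ 0.077 -0.103] [ 0.127 -0.073]
tray [-0.071  0.15 ]
tray [0.078 0.144]
tray [-0.102  0.108]
top
649 [335.5 155. ] board [ 0.08  -0.122] ext [ 0.035 -0.172] [ 0.116 -0.073]
tray [0.454 0.223]
block 0.84 [334.5, 159.3] [ 0.602 -0.191  0.09 ]
jar 0.69 [104.9, 244.5] [0.363 0.523 0.   ]
cap 0.74 [135.4, 175.0] [0.583 0.433 0.   ]
gasket 0.53 [402.5, 200.2] [ 0.486 -0.414  0.   ]
scene
27 [282.9 199.4] board [-0.015  0.094] ext [-0.032  0.092] [-0.     0.101]
1878 [259.2 285. ] board [ 0.136 -0.131] ext [-0.099 -0.247] [0.185 0.169]
1341 [242.6 260.7] board [ 0.065 -0.116] ext [ 0.015 -0.17 ] [ 0.11  -0.056]
block 0.92 [243.7, 267.6] [ 0.607 -0.19   0.09 ]
jar 0.65 [305.5, 127.5] [0.376 0.528 0.   ]
cap 0.62 [343.9, 159.2] [0.579 0.432 0.   ]
gasket 0.98 [136.0, 330.2] [ 0.476 -0.407  0.   ]
```

View pics/wrist_end.png

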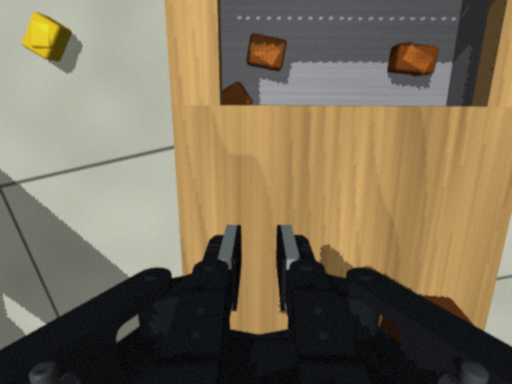

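Request:
arm_command:
  plan:
    - {"grip": 0.6, "linear": [0, -0.05, 0], "turn": 0}
    - {"grip": 0.6, "linear": [0, -0.05, 0], "turn": 0}
    - {"grip": 0.6, "linear": [0, 0, 0], "turn": 0}
    - {"grip": 0.6, "linear": [0, 0, 0], "turn": 0}

```text
clock: 21.75
eef_pos: [0.5154, 0.0935, 0.2182]
eef_rot: [3.141, 0.0, -0.22]
contact_force: [1.1, 0.1, -0.6]
width: 0.0173
```

```bash
cat > v.py <<'E'
from h import *
import pickle,os
tcp(); p=robot.grab_frame('wrist');save(p,'v%d.png'%p["shot"])
k,l,s,c=cv2.connectedComponentsWithStats(brown(p))
for i in range(1,k):
    if s[i,4]>100: print(s[i],c[i].round(1),*[(z,B(atz(p,c[i],z)).round(3)) for z in(.018,.04,.06)])
E
python3 v.py
```

```text
tcp [0.5154 0.0935 0.2182] board [-0.0774  0.1358] rot [ 3.141  0.    -0.22 ] F [ 1.1  0.1 -0.6] w 0.017 t 21.75
[248 136  35  31 834] [265.3 151.1] (0.018, array([-0.071,  0.149])) (0.04, array([-0.071,  0.153])) (0.06, array([-0.071,  0.156]))
[379 144  45  27 962] [401.3 157.2] (0.018, array([0.078, 0.143])) (0.04, array([0.068, 0.147])) (0.06, array([0.059, 0.15 ]))
[224 176  28  35 646] [236.2 193.1] (0.018, array([-0.103,  0.102])) (0.04, array([-0.101,  0.108])) (0.06, array([-0.1  ,  0.114]))
```

Request:
arm_command:
  plan:
    - {"grip": 0.6, "linear": [0.05, 0, 0], "turn": 0}
    - {"grip": 0.6, "linear": [0.05, 0, 0], "turn": 0}
    - {"grip": 0.6, "linear": [0, 0, 0], "turn": 0}
    - {"grip": 0.6, "linear": [0, 0, 0], "turn": 0}

```text
clock: 22.3
eef_pos: [0.6124, 0.0706, 0.2178]
eef_rot: [3.141, 0.002, -0.223]
contact_force: [-0.3, 0.3, -0.5]
width: 0.0171
```

```bash
python3 v.py; ls pics
```

```text
tcp [0.6124 0.0706 0.2178] board [0.0223 0.1348] rot [ 3.141e+00  2.000e-03 -2.230e-01] F [-0.3  0.3 -0.5] w 0.017 t 22.3
[154 136  38  30 906] [172.2 150.2] (0.018, array([-0.072,  0.15 ])) (0.04, array([-0.066,  0.153])) (0.06, array([-0.06 ,  0.156]))
[291 142  39  28 911] [309.4 155.9] (0.018, array([0.077, 0.143])) (0.04, array([0.073, 0.147])) (0.06, array([0.07, 0.15]))
[126 175  39  35 782] [144.7 192.2] (0.018, array([-0.106,  0.102])) (0.04, array([-0.098,  0.109])) (0.06, array([-0.091,  0.115]))
m.png
s1.png
scene0.png
scene_end.png
top0.png
top_end.png
v24.png
v25.png
w1.png
w2.png
w3.png
w4.png
w5.png
w6.png
wrist_end.png
```

```bash
python3 -c "
from station import robot
robot.job_done();print('ok')"
```

```text
the job is handed in; nothing more can be done
ok
```

All three panela chunks are in the steel tray, and I handed the job in at about 22 s of the 72 s allowed.

I pushed each chunk separately along the board with the fingertips, fixed 17 mm apart and about 8 mm above the board. I read the force sensor at the end of each move, and it never differed from its noise of about 1 N. I did not record the force in between.

**Chunks:** The last two wrist views place them in the tray at about (-0.07, 0.15), (0.08, 0.14) and (-0.10, 0.105) m in the board frame. They sit about 0.02 to 0.03 m above the counter, inside the tray's outline. They hardly moved between those two views.

**Block, jar, cap and gasket:** The top camera puts each of them within about 6 mm of where it started. The scene camera's points moved more: the jar by about 24 mm, and the gasket and cap by about 10 mm. I take that as network scatter, because the arm never went near any of those three and the top view disagrees. The block came out about 8 mm off in the scene view and 3 mm in the top view. The fingers never closed on it or pushed against it.

**At hand-in:** The gripper was clear of everything, with the fingertips at a height of 0.218 m.

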